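# Offcut through the self-closing flap

## Robot

A 6-joint arm with a two-finger parallel gripper is mounted at the origin on a cart in front of the work surface, level with it; the furniture and walls round the work are solid. World frame = base frame: x ahead of the robot, y to its left, z up, the work surface at z = 0. Lengths are in m, angles in rad, forces in N, time in s.
With the tool pointing down it reaches from about 0.3 to 0.875 m from the base axis. Payload 6.4 kg.
Tool frame: the origin (TCP) lies between the finger pads; the fingertips stand 19 mm ahead of it and the grasp point (between the pads) is the TCP (ctrl.tips_ahead is the z of the fingertips in the tool frame, in m); z points along the fingers, y is the line along which they close (so a half turn about z gives the same grasp; the last joint's range is limited). The gripper opens to 85 mm and grips with 20 to 120 N. Pads are 22 mm wide; open, the fingers measure 114 mm over their backs; the gripper's body (76 mm by 85 mm) begins 54 mm behind the grasp point. The pads swing forward as they close: fully open they stand 13 mm farther back than shut.
Start: joints at [0.913, 0.181, 1.607, -0, 1.354, -0.206], TCP at [0.251, 0.517, 0.25] pointing down, gripper open.
Joint ranges: [-2.99, 2.99], [-0.89, 2.07], [0.3, 2.58], [-1.14, 4.28], [0, 2.63], [-3.12, 3.12]. Speed limits (rad/s): [2.57, 2.57, 3.01, 3.14, 3.14, 3.14].

## Interface

Orientations are given as a unit quaternion [w, x, y, z].
In Python, from bench import readout, vision, ctrl gives the robot as it stands.
- The arm moves only by the tool play_rows, never from a script. Its arguments are lists of equal length, an entry for each row: "xyz": the shift along the tool's x, y, z in mm, a list of three; "rot": the turn, a rotation vector about the tool's x, y, z in rad, a list of three; "grip": the opening, from 0 (shut) to 1 (fully open). In form: {"xyz": [[x, y, z], ...], "rot": [[rx, ry, rz], ...], "grip": [grip, ...]}. A call has exactly 10 rows; each row is the pose to reach, as a shift and turn from the pose commanded when the call began, along the tool's axes at that moment; what a row does not reach only later rows make up. A row lasts 1/8 s, in which the tool goes at most 62.5 mm and 10.7 degrees, less where a joint would pass 70% of its speed; a pose out of reach is approached as far as the arm can. A call with a gripper value outside its range is refused whole. The fingers move at their own pace and stop on an object; the grip force is fixed at half the most. Time passes only in rows, so rows that repeat a pose let the fingers close, or fill a call up. It gives the time, the measured TCP pose, the force, the opening and the grip force at its end, in the units of the state.
- readout.get_obs(): the state, without advancing time (a new reading comes with each control period).
- vision.camera(name): name is "side" or "top" or "wrist"; returns a dict with "color" (384x512x3 uint8, red, green, blue), "depth" (384x512 float32, m along the optical axis (not along the pixel's ray), 0 where there is no reading), "camera_matrix" (3x3 intrinsics, pixels), "extrinsics" (4x4, takes a point from camera to world coordinates); the wrist camera has in their place "hand_eye" (4x4, takes a point from camera to tool coordinates, whose origin is the TCP and whose axes are the flange's). Camera axes: x right, y down, z forward; pixel columns grow to the right and rows downward; lengths in m; the calibration is good to about 2 mm. A picture is of the moment at which its call begins: read the wrist's pose just before it.
- ctrl.hand_in(): hands the job in; it is judged then, once.
The state is a dict: "time_s": time; "q": joint angles; "dq": joint speeds; "joint_efforts": joint torques, N m; "eef_pos": TCP position; "eef_rot": TCP orientation; "wrist_force": force on the tool from outside, world axes, zero at the start; "torque": the same for the moment, N m; "opening": opening from 0.0 (shut) to 1.0 (fully open); "grasp_force": force on a finger pad.
Only numpy, scipy, OpenCV 4.12 (cv2) and the standard library are available. Lean on these libraries where they do the work, as an engineer would, in place of code of your own. Each camera call takes 0.05 s, during which the arm holds its last target. There are 200 camera calls.

## Task

Put the small block of cheese that lies between the two guide strips into the metal offcut bin it is lying on, without grasping or lifting it: with one finger push the bar at the side of the bin across so that the sprung flap swings open, and while that finger holds it open, push the cheese along the ledge with the other finger until it drops through the mouth. Never push the cheese up onto the shut flap; then let the flap close behind it, and leave the white wedge on the bin and everything on the worktop where they are.

Things in the scene. Friction and masses are not known exactly. Their poses are not given: they have to be found in the camera images.
- offcut_bin: Fixed steel box on the worktop, 250 (x) x 190 (y) x 130 mm high, y from -68 to 122. Origin: on the worktop under the middle of the mouth's front edge; x points from the ledge to the mouth (away from the robot), y left, z up. Its flat top is at z = 130: ledge from x = -160 to 0 mm, then the mouth, a hole 83 (x) by 92 mm (y -50..42) into the hollow bin, floor at z = 10; splash board behind, 40 mm high.
- mouth (a point): The middle of the mouth's front edge, at the height of the ledge surface (130 mm above the worktop). Axes as the bin's.
- lane (a point): On the ledge, midway between the two guide strips, 80 mm in front of the mouth. The strips are 10 mm high and 5 mm thick, at y = -42..-37 and 37..42 mm of the bin, from x = -158 to -4 mm, the right one on beside the mouth to x = 85; the lane between them is 74 mm wide. A fingertip 14 mm above the ledge passes over them.
- flap (a joint): Angle of the flap, rad: 0 shut, 1.05 fully open (stop). Sprung shut, closes by itself when let go. The plate lies flush with the ledge over the mouth and swings down into the bin, its left edge dropping. Only the bar opens it: neither pushing the cheese at it nor the cheese's weight does.
- flap_shaft (a point): Point on the axis of the flap's hinge shaft (9 mm thick, along the bin's x), at x = -57, y = -57, z = 134 mm of the bin: at the ledge's right edge, its top 8.5 mm above the ledge.
- flap_rib (a point): Top middle of the rib on the flap, a low wall across the lane at the front of the mouth (x = 5..10, y = -28..36 mm of the bin). Flap shut: 13 mm above the ledge, it stops the cheese. From a flap angle of about 0.7 rad it has sunk below the ledge.
- flap_bar (a point): On the axis of the flap's bar, at x = -57 mm of the bin: a level 10 mm round rod along x from -147 to 33 mm, on two thin arms at x = -140 and 26 that rise from the shaft (48 mm from it). Shut: y = -91 mm, 38 mm above the ledge. Pushed left (+y) over the shaft: at 0.9 rad y = -52, 52 mm above the ledge; at the stop y = -45. 2 to 5 N. A finger on its right side can slide along it while holding it.
- offcut: The cheese to be pushed: yellow block 41 (x) x 56 (y) x 31 (z) mm, 50 to 100 g, loose on the ledge between the guide strips, turned any way, its middle 45 to 75 mm in front of the mouth. Origin at the centre of its underside. It can turn freely in the lane; it falls in once its middle is past the mouth's front edge with the flap open.
- offcut_center (a point): The middle of the cheese block, 15.5 mm above its underside.
- white_wedge: White cheese wedge, 82 x 59 x 40 mm, loose on the bin's top left of the lane (y = 50..120, x = -145..-15 mm of the bin); leave it. Origin at the centre of its underside.
- honey_jar: Jar with a red cap, 65 mm wide, 100 mm tall, on the worktop at the right. Bystander.
- mustard_jar: Jar with a red cap, 62 mm wide, 86 mm tall, on the worktop at the right. Bystander.
- olive_jar: Jar with a green cap, 63 mm wide, 109 mm tall, on the worktop at the right. Bystander.
- sample_pot: White pot, 72 mm wide, 71 mm tall, on the worktop at the left. Bystander.
- tag_stand: Price card on a small steel puck, 85 mm tall, card 70 mm wide, on the worktop at the left. Bystander.
- marker_w12: Black felt marker lying on the worktop at the left, 130 x 14 mm. Bystander.
- marker_w13: Red felt marker lying on the worktop at the left, 130 x 14 mm. Bystander.
Mind the look-alikes: they are no part of the job. What is shaped like the offcut but black or orange is not meant.

How it is judged:
On the way, in this order (a step that is already met when the one before it is completed fails the run):
1. the flap is held well open (over 0.7 rad) while the cheese is still on the ledge (value of joint flap above 0.7 rad and x of offcut_center in the frame of offcut_bin below -0.01 m and z of offcut_center in the frame of offcut_bin above 0.13 m), for 0.2 s.
2. the cheese goes over the mouth's edge and down while the flap is open (over 0.4 rad) (value of joint flap above 0.4 rad and x of offcut_center in the frame of offcut_bin above 0.005 m and z of offcut_center in the frame of offcut_bin below 0.12 m).
At the end, for the whole second after the job is handed in: the cheese lies at rest inside the bin (its middle lower than 75 mm above the worktop), and the flap has closed to within 0.06 rad (x of offcut_center in the frame of offcut_bin between 0 and 0.085 m and y of offcut_center in the frame of offcut_bin between -0.066 and 0.12 m and z of offcut_center in the frame of offcut_bin below 0.075 m and value of joint flap below 0.06 rad and linear speed of offcut below 0.03 m/s); the robot touches nothing.
It fails at once if the cheese is lifted (its middle more than 35 mm above where it lies on the ledge) (height (world z) of offcut_center above 0.181 m).
It fails at once if the cheese is pushed onto the shut flap (x of offcut_center in the frame of offcut_bin above 0.008 m and z of offcut_center in the frame of offcut_bin above 0.13 m and value of joint flap below 0.3 rad).
It fails at once if a bystander is moved by more than 25 mm (distance of any of white_wedge, honey_jar, mustard_jar, olive_jar, sample_pot, tag_stand, marker_w12, marker_w13 from where it was at the start of the episode above 0.025 m).
It also fails if it takes over 38 s, if anything falls off the work surface, if the arm or the gripper's body presses on something with over 40 N, if the wrist force passes 120 N, or if a joint passes its speed limit or range.

## Working session

There is one attempt and no reset: what is moved stays moved. The work goes in short steps, Python scripts to look and compute and a tool call to move; the robot and the scene stay as the last step left them, time stands still between calls to the robot, and variables do not carry over. Pictures are saved under pics/ and viewed, at most 10 in all, crops included, and the job is handed in when it is done.

Besides the shell and the picture viewer there is one more tool, called after "Emit:" as name(argument=value, ...) on one line, values as JSON. play_rows: Moves the arm, as the interface text tells. Its arguments: {"type":"object","properties":{"xyz":{"type":"array","items":{"type":"array","items":{"type":"number"}}},"rot":{"type":"array","items":{"type":"array","items":{"type":"number"}}},"grip":{"type":"array","items":{"type":"number"}}},"required":["xyz","rot","grip"]}

```bash
mkdir -p pics; cat > h.py <<'E'
import numpy as np, cv2
from bench import readout, vision, ctrl
def pts(c):
    d=c["depth"];K=np.array(c["camera_matrix"]);v,u=np.indices(d.shape)
    P=np.stack([(u-K[0,2])/K[0,0]*d,(v-K[1,2])/K[1,1]*d,d],-1)
    E=np.array(c["extrinsics"]);return P@E[:3,:3].T+E[:3,3]
E
python3 - <<'E'
from h import *
o=readout.get_obs();print(o["time_s"],o["eef_pos"],o["eef_rot"],ctrl.tips_ahead)
ims=[]
for n in("top","side"):
    c=vision.camera(n);np.savez("pics/%s0.npz"%n,**c)
    cv2.imwrite("pics/%s0.png"%n,cv2.cvtColor(c["color"],cv2.COLOR_RGB2BGR))
    print(n,np.array(c["extrinsics"]).round(3).tolist(),np.array(c["camera_matrix"]).round(1).tolist())
E
```

```text
0.0 [0.2506927  0.51688952 0.24939131] [-3.68918912e-04  2.23979335e-01  9.74593497e-01 -7.97666042e-04] 0.019
top [[0.01, -0.981, 0.191, 0.223], [-1.0, -0.014, -0.015, 0.024], [0.018, -0.191, -0.981, 1.646], [0.0, 0.0, 0.0, 1.0]] [[477.8, 0.0, 254.1], [0.0, 477.8, 191.7], [0.0, 0.0, 1.0]]
side [[0.998, -0.04, 0.055, 0.425], [-0.066, -0.419, 0.905, -1.127], [-0.013, -0.907, -0.421, 0.65], [0.0, 0.0, 0.0, 1.0]] [[350.7, 0.0, 250.4], [0.0, 350.7, 188.3], [0.0, 0.0, 1.0]]
```

View pics/top0.png

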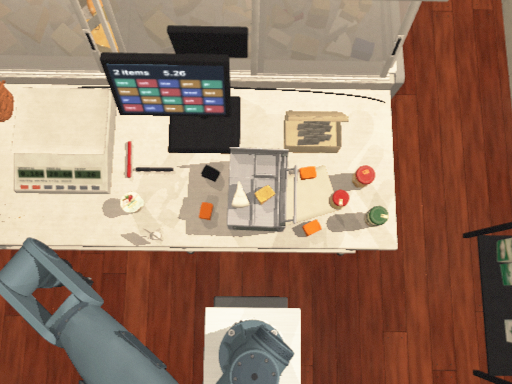

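View pics/side0.png

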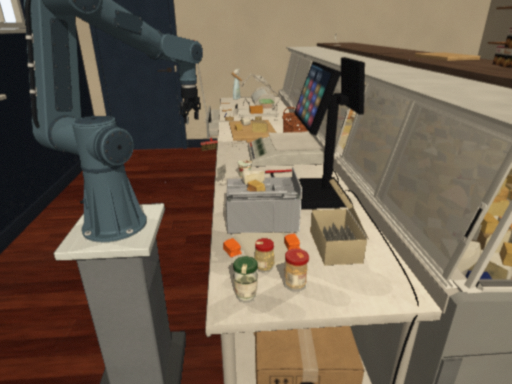

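The top view shows the bin at cols 228–288, rows 148–230, its bar near col 294, the yellow cheese at (264,194), and the white wedge at (240,195). The side view shows the bin at about (262,205) with the cheese on top at (256,185).

```bash
python3 - <<'E'
from h import *
c=dict(np.load("pics/top0.npz"));P=pts(c);hsv=cv2.cvtColor(c["color"],cv2.COLOR_RGB2HSV)
v,u=np.indices(P.shape[:2]);roi=(u>215)&(u<305)&(v>140)&(v<240)
m=roi&(P[...,2]>.12)&(P[...,2]<.142)
q=P[m][:,:2].astype(np.float32)*1000
print("top",m.sum(),np.median(P[m][:,2]),cv2.minAreaRect(q),q.min(0),q.max(0))
m=roi&(P[...,2]>.152)&(P[...,2]<.18)&(v<165);print("splash",P[m].mean(0),P[m].min(0),P[m].max(0))
y=roi&(hsv[...,0]>18)&(hsv[...,0]<32)&(hsv[...,1]>110)
n,l,s,ct=cv2.connectedComponentsWithStats(y.astype(np.uint8))
for i in range(1,n):
    if s[i,4]>30:
        mm=(l==i)&(P[...,2]>.15);print("yellow",s[i],P[mm].mean(0),cv2.minAreaRect(P[mm][:,:2].astype(np.float32)*1000))
b=roi&(u>286)&(P[...,2]>.14)
print("bar",b.sum(),P[b][:,:].round(3)[::6].tolist())
x=c["color"][140:240,205:345,::-1];cv2.imwrite("pics/crop.png",cv2.resize(x,None,fx=5,fy=5,interpolation=cv2.INTER_CUBIC))
E
```

```text
top 3698 0.1305289293047014 ((530.3031005859375, -11.577659606933594), (190.07980346679688, 246.30157470703125), 88.2919692993164) [ 405.06418 -110.08381] [655.4534    86.127594]
splash [ 0.65221412 -0.01407913  0.16485078] [ 0.64723902 -0.10798608  0.15203731] [0.65840316 0.07958732 0.17747496]
yellow [255 185  20  17 194] [ 0.50860195 -0.03201227  0.15996817] ((508.7261962890625, -32.25472640991211), (38.07373046875, 52.989524841308594), 35.670108795166016)
bar 239 [[0.651, -0.103, 0.172], [0.649, -0.105, 0.147], [0.223, 0.024, 1.646], [0.595, -0.135, 0.174], [0.591, -0.117, 0.164], [0.589, -0.135, 0.174], [0.589, -0.12, 0.16], [0.589, -0.105, 0.144], [0.583, -0.135, 0.17], [0.577, -0.135, 0.168], [0.569, -0.135, 0.174], [0.562, -0.134, 0.178], [0.556, -0.128, 0.173], [0.554, -0.135, 0.17], [0.548, -0.129, 0.168], [0.544, -0.135, 0.171], [0.537, -0.131, 0.173], [0.531, -0.131, 0.171], [0.524, -0.128, 0.172], [0.519, -0.129, 0.167], [0.511, -0.128, 0.175], [0.505, -0.128, 0.173], [0.499, -0.128, 0.168], [0.492, -0.128, 0.174], [0.485, -0.128, 0.176], [0.478, -0.124, 0.179], [0.473, -0.125, 0.171], [0.47, -0.131, 0.175], [0.464, -0.131, 0.167], [0.458, -0.131, 0.168], [0.451, -0.131, 0.17], [0.445, -0.131, 0.167], [0.438, -0.131, 0.174], [0.431, -0.124, 0.178], [0.429, -0.131, 0.174], [0.426, -0.122, 0.17], [0.425, -0.111, 0.154], [0.423, -0.128, 0.172], [0.419, -0.121, 0.174], [0.416, -0.127, 0.174]]
```

View pics/crop.png

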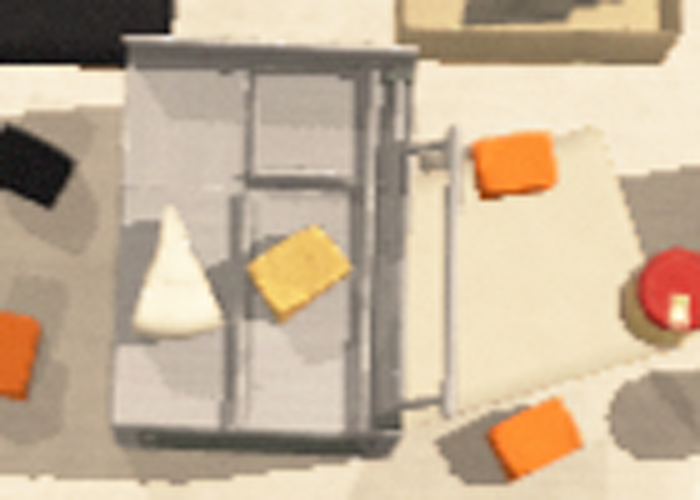

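The crop confirms the layout. The rib is the horizontal line at row 183, the strips are at cols 237 and 353, and the bar is at col 453. The cheese is at (300,270), turned about 30°. With a bin yaw of about -2° and origin (564.5,-39.8), the predicted bar is at y = -129, and I measured -128, so they agree.

```bash
cat >> h.py <<'E'
from scipy.spatial.transform import Rotation as R
def R_(o): return R.from_quat(np.array(o["eef_rot"])[[1,2,3,0]])
TH=-0.035;O=np.array([.5645,-.0398,0])
RB=R.from_euler('z',TH)
def b2w(p): return RB.apply(np.array(p)/1000)+O
def w2b(p): return RB.inv().apply(np.array(p)-O)*1000
def togo(p):  # p = bin mm TCP target
    o=readout.get_obs();r=R_(o);Rt=RB*R.from_matrix(np.array([[-1,0,0],[0,1,0],[0,0,-1.]]))
    print("t",o["time_s"],"bin tcp",w2b(o["eef_pos"]).round(1),"shift",(r.inv().apply(b2w(p)-o["eef_pos"])*1000).round(1),"rot",(r.inv()*Rt).as_rotvec().round(3),"F",np.round(o["wrist_force"],1),"open",o["opening"])
E
python3 -c "
from h import *
togo([-110,-60.5,250])"
```

```text
t 0.1 bin tcp [-333.1  545.4  249.5] shift [-449.3 -463.7    0. ] rot [-0.002 -0.001 -0.417] F [-0.6  0.1  0.6] open 1.0005079702322865
```

Emit:
play_rows(xyz=[[-41, -42, 0], [-82, -84, 0], [-123, -126, 0], [-164, -169, 0], [-205, -211, 0], [-246, -254, 0], [-287, -296, 0], [-328, -338, 0], [-369, -381, 0], [-410, -423, 0]], rot=[[0, 0, -0.042], [0, 0, -0.084], [0, 0, -0.126], [0, 0, -0.168], [0, 0, -0.21], [0, 0, -0.252], [0, 0, -0.294], [0, 0, -0.336], [0, 0, -0.378], [0, 0, -0.417]], grip=[1, 1, 1, 1, 1, 1, 1, 1, 1, 1])

```text
time_s: 1.35
eef_pos: [0.4353, -0.0442, 0.2502]
eef_rot: [0.0, 0.017, 1.0, 0.0]
wrist_force: [0.4, 0.3, 0.6]
opening: 1.004
grasp_force: 0.0
```

```bash
python3 -c "
from h import *
togo([-110,-60.5,215])"
```

```text
t 1.35 bin tcp [-129.    -8.9  250.2] shift [-18.9 -51.6  35.2] rot [0.    0.    0.001] F [0.4 0.3 0.6] open 1.0037931875806119
```

Emit:
play_rows(xyz=[[-10, -25, 0], [-19, -52, 0], [-19, -52, 10], [-19, -52, 20], [-19, -52, 30], [-19, -52, 35], [-19, -52, 35], [-19, -52, 35], [-19, -52, 35], [-19, -52, 35]], rot=[[0, 0, 0], [0, 0, 0], [0, 0, 0], [0, 0, 0], [0, 0, 0], [0, 0, 0], [0, 0, 0], [0, 0, 0], [0, 0, 0], [0, 0, 0]], grip=[1, 1, 1, 1, 1, 1, 1, 1, 1, 1])

```text
time_s: 2.6
eef_pos: [0.4526, -0.0949, 0.2156]
eef_rot: [0.0, 0.017, 1.0, -0.0]
wrist_force: [-0.0, 0.3, 0.2]
opening: 1.0
grasp_force: 0.0
```

```bash
python3 - <<'E'
from h import *
togo([-110,-60.5,164])
o=readout.get_obs()
c=vision.camera("wrist");H=np.array(c["hand_eye"]);c2=dict(c);T=np.eye(4);T[:3,:3]=R_(o).as_matrix();T[:3,3]=o["eef_pos"]
c2["extrinsics"]=T@H;np.savez("pics/w.npz",**c2);P=pts(c2);print(H.round(3).tolist())
cv2.imwrite("pics/w.png",c["color"][...,::-1])
s=vision.camera("side");Q=pts(s);np.savez("pics/s1.npz",**s)
cv2.imwrite("pics/s1.png",cv2.resize(s["color"][110:240,170:330,::-1],None,fx=4.5,fy=4.5,interpolation=cv2.INTER_CUBIC))
hsv=cv2.cvtColor(c["color"],cv2.COLOR_RGB2HSV)
y=(hsv[...,0]>18)&(hsv[...,0]<32)&(hsv[...,1]>110)&(abs(P[...,2]-.161)<.008)
q=(RB.inv().apply(P[y]-O)*1000)[:,:2].astype(np.float32);print(y.sum(),cv2.minAreaRect(q),cv2.boxPoints(cv2.minAreaRect(q)))
B=w2b(Q.reshape(-1,3));k=(abs(B[:,0]+110)<40)&(abs(B[:,1]+60)<75)&(B[:,2]>178)&(B[:,2]<300);B=B[k]
for z in range(178,290,6):
    b=B[(B[:,2]>=z)&(B[:,2]<z+6)]
    if len(b):print(z,len(b),b.min(0).round(),b.max(0).round())
E
```

```text
t 2.6 bin tcp [-109.9  -59.   215.6] shift [ 0.1 -1.5 51.6] rot [-0.     0.001  0.   ] F [-0.   0.3  0.2] open 1.0004414367905239
[[0.001, -0.954, -0.3, 0.077], [1.0, 0.001, 0.0, 0.001], [-0.0, -0.3, 0.954, -0.124], [0.0, 0.0, 0.0, 1.0]]
1303 ((-49.279422760009766, -3.019857406616211), (38.99085235595703, 32.60808563232422), 32.12697219848633) [[-74.45999      0.41996002]
 [-57.119102   -27.194904  ]
 [-24.098854    -6.459675  ]
 [-41.439743    21.15519   ]]
208 5 [-118. -111.  210.] [-102. -103.  213.]
214 9 [-120. -117.  215.] [-102. -107.  219.]
220 18 [-120. -119.  221.] [-102.  -15.  226.]
226 23 [-120. -118.  226.] [-102.  -14.  232.]
232 12 [-120. -119.  232.] [-102.  -18.  238.]
238 12 [-120. -117.  238.] [-102. -108.  243.]
244 11 [-120. -118.  244.] [-101. -107.  249.]
256 14 [-122. -133.  258.] [ -98. -131.  262.]
262 26 [-125. -135.  262.] [-98. -91. 268.]
268 8 [-125. -132.  270.] [-95. -98. 273.]
274 14 [-125. -135.  274.] [-95. -85. 279.]
280 23 [-125. -134.  280.] [-94. -89. 286.]
286 29 [-128. -133.  286.] [-91. -75. 292.]
```

View pics/w.png

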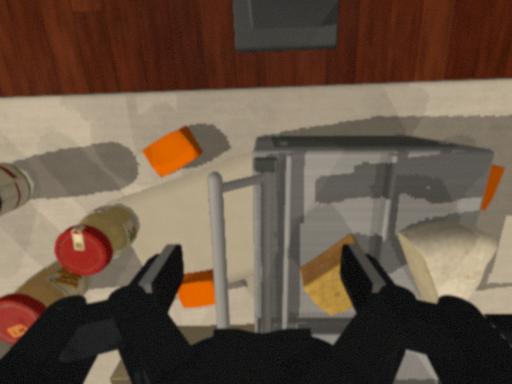

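View pics/s1.png

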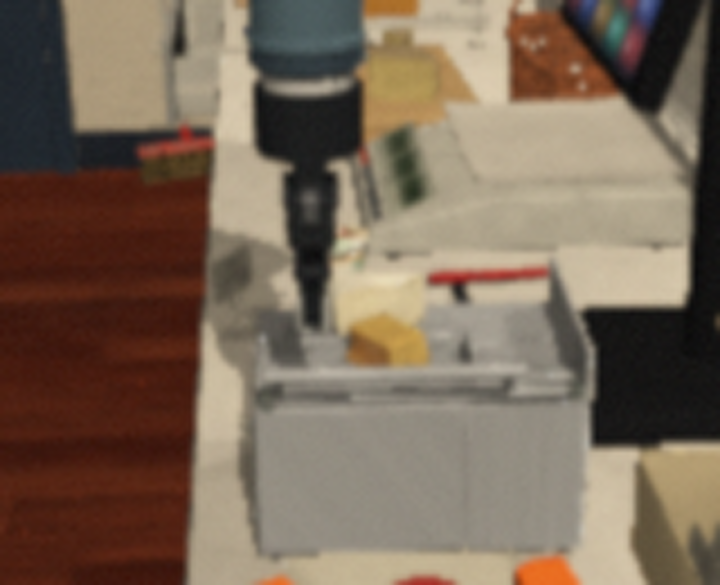

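The side view shows the fingertips about 6 mm ahead of the TCP when open, which matches the 13 mm swing. In the wrist view the bar is at col 220, the right finger clears it on its outer side at (165,265), and the cheese is at (330,280).

Emit:
play_rows(xyz=[[0, -2, 10], [0, -2, 20], [0, -2, 30], [0, -2, 40], [0, -2, 48], [0, -2, 51], [0, -2, 51], [0, 2, 51], [0, 6, 51], [0, 10, 51]], rot=[[0, 0, 0], [0, 0, 0], [0, 0, 0], [0, 0, 0], [0, 0, 0], [0, 0, 0], [0, 0, 0], [0, 0, 0], [0, 0, 0], [0, 0, 0]], grip=[1, 1, 1, 1, 1, 1, 1, 0.97, 0.92, 0.87])

```text
time_s: 3.95
eef_pos: [0.4547, -0.0888, 0.1672]
eef_rot: [0.002, 0.017, 1.0, -0.005]
wrist_force: [-1.5, -13.9, 11.3]
opening: 0.869
grasp_force: 6.7
```

```bash
python3 -c "
from h import *
togo([-110,-28.5,165])"
```

```text
t 3.95 bin tcp [-108.1  -52.8  167.2] shift [ 1.9 24.3  2. ] rot [-0.009  0.005  0.001] F [ -1.5 -13.9  11.3] open 0.869360831517431
```

```bash
cat > look.py <<'E'
from h import *
import sys
n=sys.argv[1];s=vision.camera("side");Q=pts(s);t=vision.camera("top")
a=cv2.resize(s["color"][120:220,190:310,::-1],(600,500),interpolation=cv2.INTER_CUBIC)
b=cv2.resize(t["color"][145:240,225:300,::-1],(395,500),interpolation=cv2.INTER_CUBIC)
cv2.imwrite("pics/%s.png"%n,cv2.resize(np.hstack([a,b]),(796,400)))
B=w2b(Q.reshape(-1,3));k=(B[:,0]>-165)&(B[:,0]<20)&(B[:,1]>-125)&(B[:,1]<40)&(B[:,2]>136)&(B[:,2]<230);B=B[k]
d=s["color"].reshape(-1,3)[k].max(1)<60
for nm,C in(("dark",B[d]),("grey",B[~d])):
  for z in range(136,230,6):
    b=C[(C[:,2]>=z)&(C[:,2]<z+6)]
    if len(b):print(nm,z,len(b),"y",np.percentile(b[:,1],[2,25,50,75,98]).round(),"x",b[:,0].min().round(),b[:,0].max().round())
togo([-110,-28.5,160])
E
python3 look.py l1
```

```text
dark 166 3 y [-106. -106. -105. -105. -104.] x -113.0 -106.0
dark 172 16 y [-106. -103.  -16.  -15.  -13.] x -116.0 -102.0
dark 178 11 y [-105. -104. -102.  -16.  -14.] x -115.0 -102.0
dark 184 5 y [-106. -104. -104. -100. -100.] x -112.0 -106.0
dark 190 7 y [-105. -104. -104. -103.  -96.] x -118.0 -103.0
dark 196 5 y [-106. -106. -105. -104. -104.] x -115.0 -103.0
dark 202 4 y [-121. -121. -121. -120. -119.] x -115.0 -102.0
dark 208 13 y [-123. -121. -121. -119. -118.] x -121.0 -99.0
dark 214 13 y [-123. -123. -121. -116. -114.] x -120.0 -99.0
dark 220 5 y [-125. -124. -120. -119. -119.] x -120.0 -99.0
dark 226 7 y [-123. -119. -118. -116.  -83.] x -120.0 -99.0
grey 136 174 y [-65. -59. -43. -39.  39.] x -155.0 18.0
grey 142 16 y [-70. -17.  -9.  -5.  11.] x -139.0 -28.0
grey 148 28 y [-71. -22. -12.  -6.   8.] x -139.0 -28.0
grey 154 64 y [-97. -17.  -2.  11.  30.] x -138.0 -27.0
grey 160 49 y [-100.  -23.   -8.    2.   27.] x -138.0 -35.0
grey 166 44 y [-99. -91. -90. -88. -85.] x -147.0 17.0
grey 172 106 y [-98. -91. -89. -88. -84.] x -147.0 18.0
grey 178 12 y [-106. -104.  -97.  -92.  -89.] x -119.0 -52.0
grey 184 8 y [-103. -102.  -99.  -97.  -94.] x -118.0 -99.0
grey 190 1 y [-97. -97. -97. -97. -97.] x -99.0 -99.0
grey 202 1 y [-122. -122. -122. -122. -122.] x -99.0 -99.0
grey 208 3 y [-118. -118. -118. -100.  -84.] x -96.0 -96.0
grey 214 1 y [-88. -88. -88. -88. -88.] x -92.0 -92.0
grey 220 7 y [-120.  -93.  -91.  -89.  -85.] x -124.0 -92.0
grey 226 5 y [-117.  -92.  -91.  -87.  -86.] x -123.0 -92.0
t 4.05 bin tcp [-107.8  -51.7  167. ] shift [ 2.2 23.2  6.9] rot [-0.007  0.006  0.001] F [ 0.5 -8.3  5.8] open 0.8690751063605352
```

View pics/l1.png

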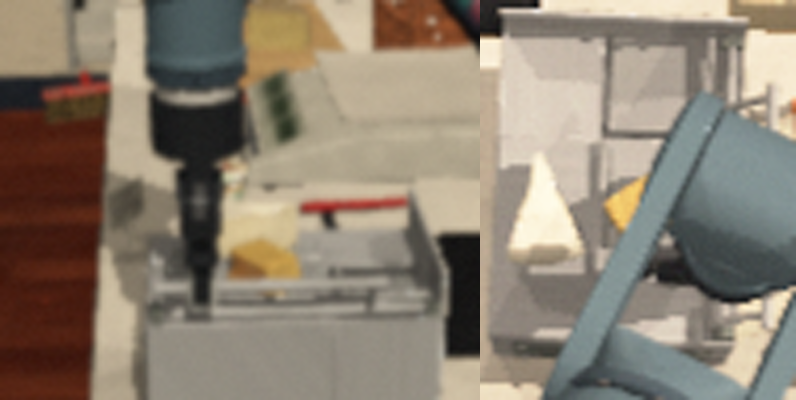

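The right finger's tip is below the bar, on its right side. The bar has moved about 7 mm and the cheese hasn't moved. The force is dropping, so I'll carry on opening the flap slowly.

Emit:
play_rows(xyz=[[2, 3, 0], [2, 6, 0], [2, 9, 0], [2, 12, 0], [2, 15, 0], [2, 18, 0], [2, 20, 0], [2, 22, 0], [2, 22, 0], [2, 22, 0]], rot=[[0, 0, 0], [0, 0, 0], [0, 0, 0], [0, 0, 0], [0, 0, 0], [0, 0, 0], [0, 0, 0], [0, 0, 0], [0, 0, 0], [0, 0, 0]], grip=[0.84, 0.81, 0.78, 0.75, 0.72, 0.69, 0.66, 0.63, 0.6, 0.6])

```text
time_s: 5.3
eef_pos: [0.4514, -0.0628, 0.1642]
eef_rot: [-0.0, 0.017, 1.0, 0.0]
wrist_force: [-0.1, -4.0, 3.8]
opening: 0.601
grasp_force: 2.0
```

```bash
python3 look.py l2
```

```text
dark 154 3 y [-66. -66. -65. -64. -64.] x -116.0 -110.0
dark 160 6 y [-68. -66. -65. -64. -59.] x -116.0 -109.0
dark 166 5 y [-68. -67. -66. -63. -61.] x -116.0 -109.0
dark 172 10 y [-67. -66. -31.  -1.   2.] x -119.0 -105.0
dark 178 11 y [-68. -67. -65.  -1.   1.] x -119.0 -109.0
dark 184 4 y [-70. -67. -65. -65. -64.] x -118.0 -109.0
dark 196 14 y [-86. -84. -84. -82. -15.] x -124.0 -105.0
dark 202 13 y [-89. -86. -82. -80. -77.] x -124.0 -102.0
dark 208 5 y [-88. -87. -87. -86. -86.] x -124.0 -102.0
dark 214 7 y [-90. -89. -88. -85. -13.] x -124.0 -101.0
dark 220 11 y [-93. -91. -90. -89. -17.] x -120.0 -101.0
dark 226 11 y [-94. -93. -91. -88. -83.] x -123.0 -102.0
grey 136 188 y [-64. -58. -42. -38.  38.] x -155.0 20.0
grey 142 31 y [-58. -17. -14.  -7.  15.] x -139.0 -28.0
grey 148 35 y [-62. -57. -24. -15.  -1.] x -139.0 -27.0
grey 154 40 y [-68. -23. -16.  16.  33.] x -139.0 -28.0
grey 160 27 y [-66. -59. -20.  12.  25.] x -139.0 -38.0
grey 166 10 y [-69. -65. -59. -53. -52.] x -139.0 -103.0
grey 172 16 y [-68. -63. -57. -52. -49.] x -138.0 -54.0
grey 178 69 y [-65. -54. -52. -51. -48.] x -148.0 18.0
grey 184 66 y [-57. -53. -51. -49. -46.] x -148.0 18.0
grey 196 5 y [-87. -85. -84. -82. -78.] x -124.0 -99.0
grey 208 1 y [-56. -56. -56. -56. -56.] x -98.0 -98.0
grey 214 4 y [-86. -66. -58. -57. -54.] x -127.0 -98.0
grey 220 9 y [-92. -89. -59. -57. -54.] x -127.0 -98.0
grey 226 2 y [-57. -56. -55. -54. -53.] x -127.0 -98.0
t 5.4 bin tcp [-112.2  -27.   164.2] shift [-2.2 -1.5  4.2] rot [ 0. -0.  0.] F [ 0.1 -4.1  2.9] open 0.6018393309783374
```

View pics/l2.png

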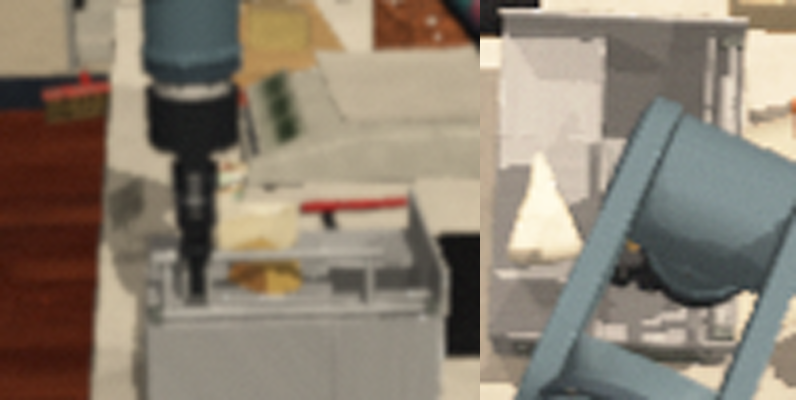

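The top view shows the mouth open (dark). The bar axis is near y = -48, so the flap is at about 0.95 rad. The tips are at z of about 152, so I'll lower 6 mm and push along +x.

Emit:
play_rows(xyz=[[0, 0, 3], [0, 0, 6], [0, 0, 6], [-8, 0, 6], [-16, 0, 6], [-24, 0, 6], [-32, 0, 6], [-40, 0, 6], [-48, 0, 6], [-55, 0, 6]], rot=[[0, 0, 0], [0, 0, 0], [0, 0, 0], [0, 0, 0], [0, 0, 0], [0, 0, 0], [0, 0, 0], [0, 0, 0], [0, 0, 0], [0, 0, 0]], grip=[0.6, 0.6, 0.6, 0.6, 0.6, 0.6, 0.6, 0.6, 0.6, 0.6])

```text
time_s: 6.65
eef_pos: [0.5039, -0.0648, 0.1566]
eef_rot: [-0.004, 0.017, 1.0, 0.0]
wrist_force: [-9.1, -9.0, 2.4]
opening: 0.598
grasp_force: 5.7
```

```bash
python3 look.py l3|tail -1
```

```text
t 6.75 bin tcp [-58.8 -27.  156.7] shift [51.3 -1.5 -3. ] rot [ 0.    -0.005  0.   ] F [-2.2 -4.7 -1.4] open 0.596503509426978
```

View pics/l3.png

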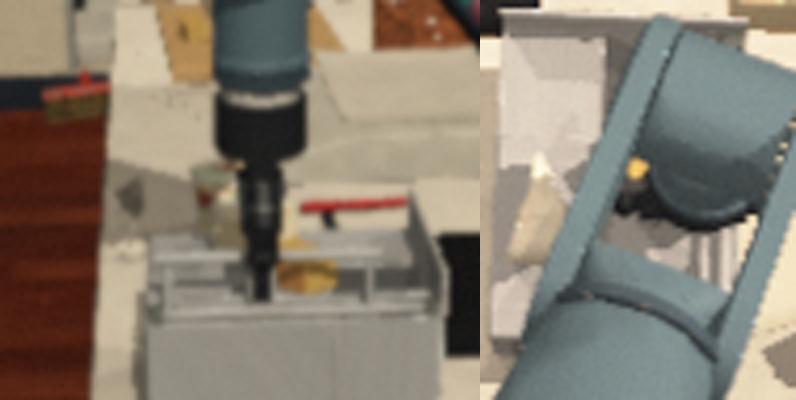

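The cheese is moving ahead of the finger (side view, at about (308,275)) and the flap is still held open, so I'll keep going.

Emit:
play_rows(xyz=[[-6, 0, 0], [-12, 0, 0], [-18, 0, 0], [-24, 0, 0], [-30, 0, 0], [-35, 0, 0], [-40, 0, 0], [-44, 0, 0], [-47, 0, 0], [-47, 0, 0]], rot=[[0, 0, 0], [0, 0, 0], [0, 0, 0], [0, 0, 0], [0, 0, 0], [0, 0, 0], [0, 0, 0], [0, 0, 0], [0, 0, 0], [0, 0, 0]], grip=[0.6, 0.6, 0.6, 0.6, 0.6, 0.6, 0.6, 0.6, 0.6, 0.6])

```text
time_s: 8.0
eef_pos: [0.5543, -0.0746, 0.1618]
eef_rot: [0.001, 0.018, 1.0, -0.007]
wrist_force: [-10.7, -33.2, 17.5]
opening: 0.6
grasp_force: 18.4
```

```bash
python3 look.py l4|tail -1
```

```text
t 8.1 bin tcp [ -9.  -35.1 161.8] shift [101.1   6.5   1.4] rot [-0.014  0.002 -0.001] F [-11.1 -33.   16.6] open 0.6037353319510692
```

View pics/l4.png

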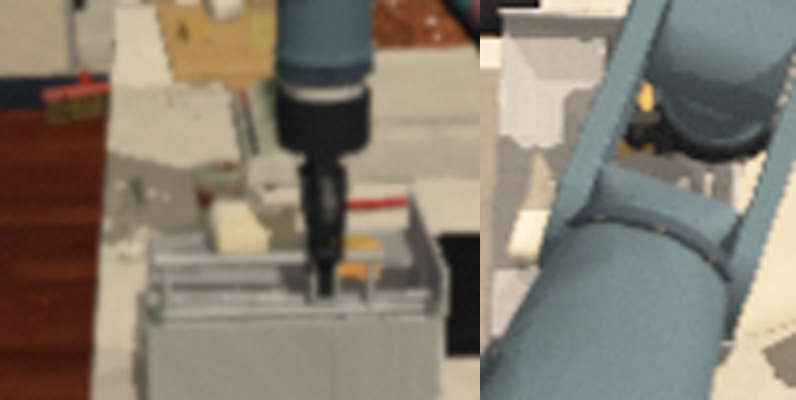

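The tool is deflected 8 mm to the right with 33 N on it, and yellow shows both ahead of and to the left of the finger. The cheese has probably turned and wedged between the finger and the left strip. I'll measure it before moving.

```bash
cat > yel.py <<'E'
from h import *
for n in("top","side","wrist"):
    o=readout.get_obs();c=dict(vision.camera(n))
    if n=="wrist":
        T=np.eye(4);T[:3,:3]=R_(o).as_matrix();T[:3,3]=o["eef_pos"];c["extrinsics"]=T@np.array(c["hand_eye"])
        cv2.imwrite("pics/wl.png",c["color"][...,::-1])
    P=w2b(pts(c).reshape(-1,3));h=cv2.cvtColor(c["color"],cv2.COLOR_RGB2HSV).reshape(-1,3)
    k=(h[:,0]>16)&(h[:,0]<33)&(h[:,1]>110)&(P[:,0]>-160)&(P[:,0]<100)&(abs(P[:,1])<70)&(P[:,2]>5)&(P[:,2]<185)
    B=P[k];print(n,len(B))
    if len(B)<3: continue
    for z in range(int(B[:,2].min())//6*6,186,6):
        b=B[(B[:,2]>=z)&(B[:,2]<z+6)]
        if len(b)>1:print("  z",z,len(b),"x",np.percentile(b[:,0],[2,50,98]).round(),"y",np.percentile(b[:,1],[2,50,98]).round(),"corners x-,x+,y-,y+",[b[i,:2].round().tolist() for i in(b[:,0].argmin(),b[:,0].argmax(),b[:,1].argmin(),b[:,1].argmax())])
togo([-30,-28,158])
E
python3 yel.py
```

```text
top 25
  z 138 5 x [-10.  -9.  36.] y [ 5.  8. 27.] corners x-,x+,y-,y+ [[-10.0, 18.0], [40.0, 7.0], [-9.0, 5.0], [-10.0, 27.0]]
  z 144 3 x [-11. -11.  -8.] y [ 6. 21. 24.] corners x-,x+,y-,y+ [[-11.0, 24.0], [-8.0, 5.0], [-8.0, 5.0], [-11.0, 24.0]]
  z 156 4 x [-11.   4.  22.] y [10. 17. 28.] corners x-,x+,y-,y+ [[-11.0, 28.0], [22.0, 10.0], [19.0, 10.0], [-11.0, 28.0]]
  z 162 10 x [19. 27. 34.] y [ 7. 10. 16.] corners x-,x+,y-,y+ [[18.0, 7.0], [35.0, 11.0], [18.0, 7.0], [21.0, 17.0]]
  z 168 2 x [24. 27. 30.] y [ 8. 11. 14.] corners x-,x+,y-,y+ [[24.0, 14.0], [30.0, 8.0], [30.0, 8.0], [24.0, 14.0]]
side 24
  z 156 13 x [18. 28. 42.] y [13. 25. 41.] corners x-,x+,y-,y+ [[18.0, 41.0], [43.0, 13.0], [43.0, 13.0], [18.0, 41.0]]
  z 162 10 x [15. 28. 36.] y [ 7. 11. 21.] corners x-,x+,y-,y+ [[15.0, 8.0], [37.0, 20.0], [21.0, 7.0], [16.0, 21.0]]
wrist 2694
  z 126 7 x [-13. -13. -11.] y [31. 36. 39.] corners x-,x+,y-,y+ [[-13.0, 36.0], [-11.0, 40.0], [-12.0, 31.0], [-11.0, 40.0]]
  z 132 214 x [-13. -12.  -9.] y [ 5. 26. 37.] corners x-,x+,y-,y+ [[-14.0, 35.0], [-8.0, 4.0], [-8.0, 4.0]
[... 316 characters left out ...]
ers x-,x+,y-,y+ [[-16.0, 3.0], [-7.0, 10.0], [-16.0, 2.0], [-12.0, 38.0]]
  z 156 1174 x [-12.  -7.  42.] y [11. 29. 42.] corners x-,x+,y-,y+ [[-16.0, 4.0], [45.0, 23.0], [-16.0, 4.0], [3.0, 44.0]]
  z 162 419 x [-11.  -7.  23.] y [10. 19. 28.] corners x-,x+,y-,y+ [[-16.0, 5.0], [40.0, 22.0], [-16.0, 5.0], [-9.0, 31.0]]
  z 168 8 x [-16. -16.  -9.] y [-9.  4.  5.] corners x-,x+,y-,y+ [[-16.0, 4.0], [-9.0, -9.0], [-13.0, -9.0], [-15.0, 5.0]]
  z 174 8 x [-20. -17. -12.] y [-9. -8.  5.] corners x-,x+,y-,y+ [[-20.0, -8.0], [-12.0, -8.0], [-15.0, -9.0], [-16.0, 5.0]]
t 8.25 bin tcp [ -9.  -35.1 161.8] shift [21.1  7.1  3.6] rot [-0.014  0.003 -0.001] F [-10.2 -32.6  17. ] open 0.5955569570755429
```

The cheese is lengthwise and level, at x of about -12 to 45 and y of about 4 to 42. Its middle is past the edge, but it's pinched between the left finger and the mouth's left side. Closing the fingers while shifting right frees it and keeps the bar held over.

Emit:
play_rows(xyz=[[0, -2, -1], [0, -4, -1], [0, -6, -2], [0, -8, -2], [0, -9, -3], [0, -10, -3], [0, -11, -4], [0, -12, -4], [0, -12, -4], [0, -12, -4]], rot=[[0, 0, 0], [0, 0, 0], [0, 0, 0], [0, 0, 0], [0, 0, 0], [0, 0, 0], [0, 0, 0], [0, 0, 0], [0, 0, 0], [0, 0, 0]], grip=[0.56, 0.52, 0.48, 0.44, 0.41, 0.38, 0.35, 0.32, 0.3, 0.3])

```text
time_s: 9.5
eef_pos: [0.5526, -0.0781, 0.1613]
eef_rot: [-0.001, 0.017, 1.0, 0.0]
wrist_force: [2.2, -4.6, -3.9]
opening: 0.3
grasp_force: 2.9
```

```bash
python3 yel.py; python3 look.py l5|grep -E "grey 1[78]"
```

```text
top 13
  z 30 4 x [51. 57. 62.] y [-4. -2.  3.] corners x-,x+,y-,y+ [[50.0, -4.0], [62.0, -4.0], [50.0, -4.0], [54.0, 3.0]]
  z 36 6 x [49. 55. 63.] y [-4. -0.  3.] corners x-,x+,y-,y+ [[49.0, 3.0], [63.0, 0.0], [53.0, -4.0], [49.0, 3.0]]
  z 42 2 x [51. 53. 55.] y [0. 2. 4.] corners x-,x+,y-,y+ [[51.0, 0.0], [55.0, 4.0], [51.0, 0.0], [55.0, 4.0]]
side 0
wrist 266
  z 36 245 x [53. 60. 72.] y [18. 27. 35.] corners x-,x+,y-,y+ [[52.0, 30.0], [73.0, 32.0], [53.0, 16.0], [56.0, 36.0]]
  z 150 2 x [-17. -14. -11.] y [-25. -20. -15.] corners x-,x+,y-,y+ [[-17.0, -15.0], [-11.0, -25.0], [-11.0, -25.0], [-17.0, -15.0]]
  z 156 2 x [-17. -14. -10.] y [-60. -43. -26.] corners x-,x+,y-,y+ [[-17.0, -61.0], [-10.0, -25.0], [-17.0, -61.0], [-10.0, -25.0]]
  z 162 5 x [-22. -17. -12.] y [-25. -12. -11.] corners x-,x+,y-,y+ [[-22.0, -24.0], [-11.0, -25.0], [-11.0, -25.0], [-17.0, -11.0]]
  z 168 6 x [-18. -18. -17.] y [-12. -12. -11.] corners x-,x+,y-,y+ [[-18.0, -12.0], [-17.0, -11.0], [-18.0, -12.0], [-17.0, -11.0]]
  z 180 5 x [-23. -23. -16.] y [-23. -13. -13.] corners x-,x+,y-,y+ [[-23.0, -13.0], [-15.0, -23.0], [-15.0, -23.0], [-23.0, -12.0]]
t 9.65 bin tcp [-10.6 -38.7 161.3] shift [19.4 10.7  3.3] rot [ 0.    -0.001  0.   ] F [ 2.9 -4.6 -3.7] open 0.30537656123940576
grey 172 13 y [-61. -56. -51. -50. -49.] x -138.0 -2.0
grey 178 67 y [-58. -54. -52. -51. -49.] x -148.0 18.0
grey 184 53 y [-56. -51. -50. -48. -45.] x -144.0 18.0
```

The cheese is lying flat in the bin (top at z ≈ 40, x ≈ 60) and the flap is still open. I'll let the bar back gently.

Emit:
play_rows(xyz=[[0, -4, 0], [0, -9, 0], [0, -14, 0], [0, -19, 0], [0, -24, 0], [0, -29, 0], [0, -34, 0], [0, -39, 0], [0, -43, 0], [0, -43, 0]], rot=[[0, 0, 0], [0, 0, 0], [0, 0, 0], [0, 0, 0], [0, 0, 0], [0, 0, 0], [0, 0, 0], [0, 0, 0], [0, 0, 0], [0, 0, 0]], grip=[0.3, 0.32, 0.34, 0.37, 0.4, 0.42, 0.44, 0.47, 0.5, 0.5])

```text
time_s: 11.0
eef_pos: [0.5516, -0.1215, 0.1624]
eef_rot: [0.0, 0.018, 1.0, 0.0]
wrist_force: [0.1, 0.5, 1.0]
opening: 0.495
grasp_force: 0.0
```

```bash
python3 look.py l6|grep -E "grey 1[678]|dark 1[67]|t "
```

```text
dark 160 8 y [-122. -117. -115. -113. -112.] x -16.0 -7.0
dark 166 7 y [-119. -116. -112.  -59.  -55.] x -21.0 -7.0
dark 172 11 y [-118. -116. -114.  -63.  -57.] x -21.0 -2.0
dark 178 10 y [-117. -116. -115. -115.  -67.] x -21.0 -7.0
grey 160 20 y [-117.  -98.  -93.  -92.  -67.] x -144.0 -0.0
grey 166 100 y [-117.  -96.  -95.  -93.  -89.] x -147.0 20.0
grey 172 42 y [-116.  -95.  -93.  -91.  -89.] x -144.0 14.0
grey 178 4 y [-117. -117. -114.  -98.  -60.] x -21.0 -0.0
t 11.1 bin tcp [-10.1 -81.8 162.3] shift [99.9 53.3  2.3] rot [0. 0. 0.] F [-0.2 -0.6  0.1] open 0.5027708411411317
```

The flap is shut, with the bar back at y ≈ -91, and nothing is touching. Next I lift straight up.

Emit:
play_rows(xyz=[[0, 0, -10], [0, 0, -22], [0, 0, -36], [0, 0, -52], [0, 0, -70], [0, 0, -88], [0, 0, -105], [0, 0, -120], [0, 0, -120], [0, 0, -120]], rot=[[0, 0, 0], [0, 0, 0], [0, 0, 0], [0, 0, 0], [0, 0, 0], [0, 0, 0], [0, 0, 0], [0, 0, 0], [0, 0, 0], [0, 0, 0]], grip=[0.5, 0.5, 0.5, 0.5, 0.5, 0.5, 0.5, 0.5, 0.5, 0.5])

```text
time_s: 12.35
eef_pos: [0.5512, -0.1212, 0.2817]
eef_rot: [-0.0, 0.017, 1.0, 0.0]
wrist_force: [-0.2, -0.6, -0.2]
opening: 0.498
grasp_force: 0.0
```

```bash
python3 look.py l7|grep -E "grey 1[3678]|t "
```

```text
grey 136 166 y [-66. -58. -45.  34.  39.] x -155.0 19.0
grey 160 16 y [-95. -94. -93. -93. -91.] x -144.0 -18.0
grey 166 96 y [-97. -96. -94. -93. -88.] x -147.0 17.0
grey 172 54 y [-96. -95. -92. -90. -88.] x -147.0 17.0
t 12.45 bin tcp [-10.6 -81.8 281.2] shift [ 99.2  53.2 121.5] rot [ 0.001 -0.002  0.   ] F [ 0.7 -0.2 -0.6] open 0.497314439147553
```

View pics/l7.png

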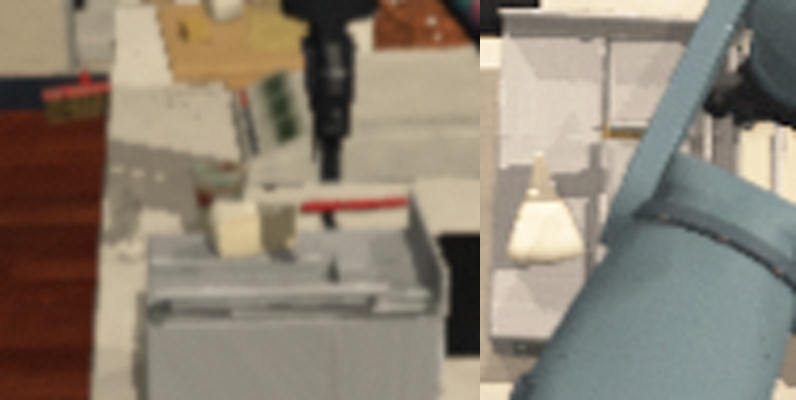

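The flap and bar are back in the shut position and the wedge is in place. A thin yellow line shows at the mouth's front slit, top view (622,133). I'll check its depth.

```bash
python3 yel.py; python3 - <<'E'
from h import *
t=vision.camera("top");P=w2b(pts(t).reshape(-1,3)).reshape(384,512,3)
h=cv2.cvtColor(t["color"],cv2.COLOR_RGB2HSV)
for v in range(173,182):print(v,[(tuple(P[v,u].round().astype(int).tolist()),h[v,u].tolist()) for u in(252,256)])
m=(P[...,0]>12)&(P[...,0]<80)&(P[...,1]>-25)&(P[...,1]<36)&(P[...,2]>100)&(P[...,2]<150);A=P[m];print("flap plane",len(A),np.linalg.lstsq(np.c_[A[:,:2],np.ones(len(A))],A[:,2],rcond=None)[0])
E
```

```text
top 9
  z 36 4 x [23. 26. 27.] y [23. 25. 39.] corners x-,x+,y-,y+ [[23.0, 23.0], [27.0, 23.0], [23.0, 23.0], [25.0, 40.0]]
  z 42 3 x [21. 22. 25.] y [20. 26. 30.] corners x-,x+,y-,y+ [[21.0, 26.0], [25.0, 30.0], [22.0, 19.0], [25.0, 30.0]]
side 0
wrist 83
  z 36 82 x [31. 33. 35.] y [ 4. 21. 40.] corners x-,x+,y-,y+ [[31.0, 22.0], [36.0, 7.0], [35.0, 3.0], [32.0, 41.0]]
t 12.6 bin tcp [-10.4 -81.8 281.6] shift [ 19.5  53.8 123.6] rot [ 0.    -0.001  0.   ] F [-0.3 -0.9 -0.1] open 0.5000498432045195
173 [((15, 48, 130), [16, 35, 219]), ((14, 35, 136), [14, 36, 207])]
174 [((10, 48, 134), [17, 33, 221]), ((8, 35, 148), [14, 32, 197])]
175 [((7, 48, 133), [14, 35, 174]), ((7, 35, 135), [15, 35, 132])]
176 [((5, 47, 126), [16, 33, 210]), ((25, 33, 42), [17, 112, 121])]
177 [((1, 47, 132), [16, 32, 221]), ((23, 33, 38), [18, 98, 141])]
178 [((-2, 47, 128), [16, 38, 209]), ((-2, 34, 132), [15, 40, 199])]
179 [((-6, 47, 131), [15, 35, 161]), ((-5, 34, 133), [16, 36, 208])]
180 [((-9, 47, 131), [16, 33, 148]), ((-8, 34, 129), [18, 34, 200])]
181 [((-11, 47, 124), [17, 32, 142]), ((-12, 34, 132), [16, 34, 194])]
flap plane 260 [-1.68642162e-02  2.24732632e-02  1.30749960e+02]
```

The line is the cheese on the bin floor (top at z ≈ 40), seen through the slit. The flap is level, so I'm handing in.

```bash
python3 -c "
from h import *
print(ctrl.hand_in())"
```

```text
the job is handed in; nothing more can be done
None
```

The cheese is on the bin floor, the flap is shut behind it, the arm is clear and the job was handed in at about 12.7 s; no verdict came back, and I didn't re-measure the wedge or the jars, though the wedge looked unmoved.

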